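# Stir the tumbling media with the paddle and put it back in its rest

### The job

Take the paddle out of the blue tray, lean it blade down against the stop in the sloping rest and let go, then take it again by the jutting handle so that you can hold it upright. With the blade upright and down among the chunks in the blue bowl, start on the side of the bowl's yellow lug and stir two full wide turns anticlockwise (seen from above), back to the lug, so that at least four of the six chunks end more than 2 cm from where they lay, without throwing any out or touching them with the fingers. Then lean the paddle back in the rest as before and let go, leaving the spray can, jar and tape roll alone.

Things in the scene. Friction and masses are not known exactly. Their poses are not given: they have to be found in the camera images.
- paddle: stirring paddle, 200 mm long, 0.2 kg: steel blade 80 x 28 wide x 12 thick at its +x end, red handle 120 x 18 x 18 at its -x end, both flush with one flat underside. Origin: middle of its length, on that underside; x along it to the blade, y across, z out of its upper face. Balances about 33 mm from the origin towards the blade. Lies at first in the blue tray, underside down
- paddle_tip (a point): middle of the blade's end face, 100 mm along +x from the paddle's origin and 6 mm above its underside
- paddle_end (a point): middle of the handle's end face, 100 mm along -x from the paddle's origin and 9 mm above its underside
- tray: blue open tray, fixed, 270 x 135 mm outside, walls 5 mm thick and 55 mm high, floor 5 mm thick; origin under its centre, x along its length
- rest: sloping tool rest, fixed: red foot plate 150 x 90 x 8 and an open aluminium chute falling at 45 degrees towards the rest's own +x. Origin on the bench under its middle, z up. Chute 48 wide inside, 94 long, side walls 14 high, with a 22 mm high stop at its low end; floor meets stop at (60, 0, 28) mm in the rest's frame
- rest_foot (a point): where paddle_tip lies when the paddle's underside is on the chute floor and its blade against the stop: (64, 0, 32) mm in the rest's frame. A paddle laid so stays by itself; its upper 106 mm, most of the handle, juts out freely above the chute
- bowl: round blue tumbler bowl on a grey foot, bolted to the bench: inner radius 90 mm, wall 4 mm, inner floor 35 mm and rim 125 mm above the bench. Origin: on the bench under its axis; x points to the yellow lug, z up. The chunks slide freely on its floor
- bowl_in (a point): centre of the bowl's inner floor, axes as the bowl's
- bowl_mark (a point): top of the yellow lug, 30 x 40 mm, that sticks out from the bowl's rim in the bowl's +x, 108 mm from its axis and 123 mm above the bench
- chunk0: orange plastic tumbling chunk, a blunt cone 30 mm wide at its foot and 24 mm high, 22 g, loose in the bowl; origin at the centre of its wide face. The six start upright in a ring about 46 mm from the bowl's axis; the middle, about 25 mm in radius, is free
- chunk1: orange plastic tumbling chunk, a blunt cone 30 mm wide at its foot and 24 mm high, 22 g, loose in the bowl; origin at the centre of its wide face. The six start upright in a ring about 46 mm from the bowl's axis; the middle, about 25 mm in radius, is free
- chunk2: orange plastic tumbling chunk, a blunt cone 30 mm wide at its foot and 24 mm high, 22 g, loose in the bowl; origin at the centre of its wide face. The six start upright in a ring about 46 mm from the bowl's axis; the middle, about 25 mm in radius, is free
- chunk3: green plastic tumbling chunk, a blunt cone 30 mm wide at its foot and 24 mm high, 22 g, loose in the bowl; origin at the centre of its wide face. The six start upright in a ring about 46 mm from the bowl's axis; the middle, about 25 mm in radius, is free
- chunk4: green plastic tumbling chunk, a blunt cone 30 mm wide at its foot and 24 mm high, 22 g, loose in the bowl; origin at the centre of its wide face. The six start upright in a ring about 46 mm from the bowl's axis; the middle, about 25 mm in radius, is free
- chunk5: green plastic tumbling chunk, a blunt cone 30 mm wide at its foot and 24 mm high, 22 g, loose in the bowl; origin at the centre of its wide face. The six start upright in a ring about 46 mm from the bowl's axis; the middle, about 25 mm in radius, is free
- spray: tall pale spray can, 52 mm wide, 160 mm tall, standing, loose; origin under its centre. Leave alone
- grease: jar with green cap, 72 mm wide, 75 mm tall, standing, loose; origin under its centre. Leave alone
- tape: roll of yellow tape lying flat, 100 mm wide, 25 mm high, loose; origin under its centre. Leave alone
There are look-alikes about, which are no part of the job. What is shaped like the paddle but turquoise is not meant.

How it is judged:
On the way, in this order (a step that is already met when the one before it is completed fails the run):
1. the paddle leans in the sloping rest, blade end down at the stop, let go (distance between paddle_tip and rest_foot below 0.025 m and angle between paddle's own x axis and vertical between 2.156 and 2.556 rad and angle between the y axis of paddle and the y axis of rest, either way round below 0.25 rad and contact force between the fingers and paddle below 0.05 N and linear speed of paddle below 0.02 m/s), for 0.2 s.
2. turn 1: tip on the side of the yellow lug, over 16 mm off the bowl's axis that way, within 15 mm sideways, under 24 mm above the inner floor; paddle upright within 25 degrees (x of paddle_tip in the frame of bowl_in above 0.016 m and y of paddle_tip in the frame of bowl_in between -0.015 and 0.015 m and z of paddle_tip in the frame of bowl_in below 0.024 m and angle between paddle's own x axis and vertical above 2.69159 rad).
3. turn 1: tip a quarter turn anticlockwise from the lug, over 16 mm off the bowl's axis that way, within 15 mm sideways, under 24 mm above the inner floor; paddle upright within 25 degrees (y of paddle_tip in the frame of bowl_in above 0.016 m and x of paddle_tip in the frame of bowl_in between -0.015 and 0.015 m and z of paddle_tip in the frame of bowl_in below 0.024 m and angle between paddle's own x axis and vertical above 2.69159 rad).
4. turn 1: tip opposite the lug, over 16 mm off the bowl's axis that way, within 15 mm sideways, under 24 mm above the inner floor; paddle upright within 25 degrees (x of paddle_tip in the frame of bowl_in below -0.016 m and y of paddle_tip in the frame of bowl_in between -0.015 and 0.015 m and z of paddle_tip in the frame of bowl_in below 0.024 m and angle between paddle's own x axis and vertical above 2.69159 rad).
5. turn 1: tip three quarter turns anticlockwise, over 16 mm off the bowl's axis that way, within 15 mm sideways, under 24 mm above the inner floor; paddle upright within 25 degrees (y of paddle_tip in the frame of bowl_in below -0.016 m and x of paddle_tip in the frame of bowl_in between -0.015 and 0.015 m and z of paddle_tip in the frame of bowl_in below 0.024 m and angle between paddle's own x axis and vertical above 2.69159 rad).
6. turn 2: tip on the side of the yellow lug, over 16 mm off the bowl's axis that way, within 15 mm sideways, under 24 mm above the inner floor; paddle upright within 25 degrees (all of step 2).
7. turn 2: tip a quarter turn anticlockwise from the lug, over 16 mm off the bowl's axis that way, within 15 mm sideways, under 24 mm above the inner floor; paddle upright within 25 degrees (all of step 3).
8. turn 2: tip opposite the lug, over 16 mm off the bowl's axis that way, within 15 mm sideways, under 24 mm above the inner floor; paddle upright within 25 degrees (all of step 4).
9. turn 2: tip three quarter turns anticlockwise, over 16 mm off the bowl's axis that way, within 15 mm sideways, under 24 mm above the inner floor; paddle upright within 25 degrees (all of step 5).
10. turn 2: tip on the side of the yellow lug, over 16 mm off the bowl's axis that way, within 15 mm sideways, under 24 mm above the inner floor; paddle upright within 25 degrees (all of step 6).
At the end, for the whole second after the job is handed in: The paddle leans in the rest, blade end within 25 mm of its place at the stop, at 45 degrees (within 11 degrees), in line with the chute (within 14 degrees), released and at rest; all six chunks are in the bowl, and at least four of them are more than 20 mm from where they started (all of step 1 and horizontal distance between each of chunk0, chunk1, chunk2, chunk3, chunk4, chunk5 and bowl_in below 0.09 m and z of each of chunk0, chunk1, chunk2, chunk3, chunk4, chunk5 in the frame of bowl_in below 0.06 m and distance of any of chunk0, chunk1, chunk2 from where it was at the start of the episode above 0.02 m and distance of any of chunk0, chunk1, chunk3 from where it was at the start of the episode above 0.02 m and distance of any of chunk0, chunk1, chunk4 from where it was at the start of the episode above 0.02 m and distance of any of chunk0, chunk1, chunk5 from where it was at the start of the episode above 0.02 m and distance of any of chunk0, chunk2, chunk3 from where it was at the start of the episode above 0.02 m and distance of any of chunk0, chunk2, chunk4 from where it was at the start of the episode above 0.02 m and distance of any of chunk0, chunk2, chunk5 from where it was at the start of the episode above 0.02 m and distance of any of chunk0, chunk3, chunk4 from where it was at the start of the episode above 0.02 m and distance of any of chunk0, chunk3, chunk5 from where it was at the start of the episode above 0.02 m and distance of any of chunk0, chunk4, chunk5 from where it was at the start of the episode above 0.02 m and distance of any of chunk1, chunk2, chunk3 from where it was at the start of the episode above 0.02 m and distance of any of chunk1, chunk2, chunk4 from where it was at the start of the episode above 0.02 m and distance of any of chunk1, chunk2, chunk5 from where it was at the start of the episode above 0.02 m and distance of any of chunk1, chunk3, chunk4 from where it was at the start of the episode above 0.02 m and distance of any of chunk1, chunk3, chunk5 from where it was at the start of the episode above 0.02 m and distance of any of chunk1, chunk4, chunk5 from where it was at the start of the episode above 0.02 m and distance of any of chunk2, chunk3, chunk4 from where it was at the start of the episode above 0.02 m and distance of any of chunk2, chunk3, chunk5 from where it was at the start of the episode above 0.02 m and distance of any of chunk2, chunk4, chunk5 from where it was at the start of the episode above 0.02 m and distance of any of chunk3, chunk4, chunk5 from where it was at the start of the episode above 0.02 m); the robot touches nothing.
It fails at once if a chunk leaves the bowl (horizontal distance between any of chunk0, chunk1, chunk2, chunk3, chunk4, chunk5 and bowl_in above 0.105 m).
It fails at once if the fingers touch a chunk (contact force between the fingers and chunk0 above 0.5 N or contact force between the fingers and chunk1 above 0.5 N or contact force between the fingers and chunk2 above 0.5 N or contact force between the fingers and chunk3 above 0.5 N or contact force between the fingers and chunk4 above 0.5 N or contact force between the fingers and chunk5 above 0.5 N).
It fails at once if spray can, jar or tape roll shifted by more than 20 mm (distance of any of spray, grease, tape from where it was at the start of the episode above 0.02 m).
It also fails if it takes over 72 s, if anything falls off the work surface, if the arm or the gripper's body presses on something with over 40 N, if the wrist force passes 120 N, or if a joint passes its speed limit or range.

### The arm

A 6-joint arm with a two-finger parallel gripper is mounted at the origin on the work surface. World frame = base frame: x ahead of the robot, y to its left, z up, the work surface at z = 0. Lengths are in m, angles in rad, forces in N, time in s.
With the tool pointing down it reaches from about 0.275 to 0.875 m from the base axis. Payload 12.5 kg.
Tool frame: the origin (TCP) lies on the centre line of the jaws, within the pads' length; the fingertips stand r.finger_overhang ahead of it and the grasp point (between the pads) lies 3 mm ahead of it (r.finger_overhang is the distance from the TCP to the fingertips, in m); z points along the fingers, y is the line along which they close (so a half turn about z gives the same grasp; the last joint's range is limited). The gripper opens to 85 mm and grips with 20 to 120 N. Pads are 22 mm wide; open, the fingers measure 114 mm over their backs; the gripper's body (76 mm by 85 mm) begins 54 mm behind the grasp point. The pads swing forward as they close: fully open they stand 13 mm farther back than shut.
Start: joints at [-1.352, 0.351, 1.652, -0, 1.139, -0.085], TCP at [0.165, -0.525, 0.22] pointing down, gripper open.
Joint ranges: [-2.75, 2.75], [-0.79, 2.1], [0.01, 2.65], [-1.57, 4.71], [0.07, 3.14], [-2.87, 2.87]. Speed limits (rad/s): [2.22, 2.22, 2.79, 3.14, 3.14, 3.14].

### API

Orientations are given as a unit quaternion [x, y, z, w].
In Python, from cell import r, optics gives the robot as it stands. The module is installed in compiled form; this text tells all that it offers. Calls block until the motion is done:
- r.move_to(position, orientation): joint-space move of the TCP to a pose.
- r.move_linear(position, rot=None, vel=0.15): straight line of the TCP; rot=None keeps the orientation; vel is the mean speed in m/s.
- r.set_joints(angles): joint-space move.
- r.set_gripper(opening, squeeze=None): opening from 0.0 (shut) to 1.0 (fully open); squeeze is the grip in N (None keeps the last); returns when the fingers have stopped.
- r.sleep(seconds).
- r.inverse_kinematics(position, orientation): joint angles nearest the present ones, or None.
- optics.get_image(name): name is "scene" or "top"; returns a dict with "pixels" (480x640x3 uint8, red, green, blue), "depth" (480x640 float32, m along the optical axis (not along the pixel's ray), 0 where there is no reading), "fx", "fy", "cx", "cy" (pixels), "D" ([k1, k2, p1, p2, k3] as OpenCV has them; the pictures are not rectified), "camera_from_world" (4x4, takes a point from world to camera coordinates). Camera axes: x right, y down, z forward; pixel columns grow to the right and rows downward; lengths in m; the calibration is good to about 2 mm. A picture is of the moment at which its call begins.
A pose or a line that the arm cannot do raises r.PlanningError and nothing moves.
- r.hand_in(): hands the job in; it is judged then, once.
Readings, each from a call of its own:
- r.current_t(): time.
- r.current_q(): joint angles.
- r.current_qvel(): joint speeds.
- r.current_effort(): joint torques, N m.
- r.current_tool_pos(): TCP position.
- r.current_ee_rot(): TCP orientation.
- r.current_contact_force(): force on the tool from outside, world axes, zero at the start.
- r.current_torque(): the same for the moment, N m.
- r.current_opening(): opening from 0.0 (shut) to 1.0 (fully open).
- r.current_finger_force(): force on a finger pad.
Only numpy, scipy, OpenCV 4.12 (cv2) and the standard library are available. Lean on these libraries where they do the work, as an engineer would, in place of code of your own. Each camera call takes 0.05 s, during which the arm holds its last target. There are 200 camera calls.

## Working session

There is one attempt and no reset: what is moved stays moved. The work goes in short steps, each a Python script; the robot and the scene stay as the last script left them, time stands still between calls to the robot, and variables do not carry over. Pictures are saved under pics/ and viewed, at most 10 in all, crops included, and the job is handed in when it is done.

```bash
mkdir -p pics
cat > h.py <<'E'
import numpy as np, cv2
from cell import r, optics
from scipy.spatial.transform import Rotation as R
def snap(n, f=None):
    d=optics.get_image(n); np.savez(f"{f or n}.npz",**{k:np.array(v) for k,v in d.items()})
    cv2.imwrite(f"pics/{f or n}.png",d["pixels"][:,:,::-1]); return d
def world(d,u,v,z=None):
    """pixel -> world; by depth, or on plane z"""
    K=np.array([[d["fx"],0,d["cx"]],[0,d["fy"],d["cy"]],[0,0,1]],float)
    p=cv2.undistortPoints(np.array([[[u,v]]],float),K,np.array(d["D"],float)).ravel()
    T=np.linalg.inv(d["camera_from_world"]); ray=T[:3,:3]@[p[0],p[1],1]; o=T[:3,3]
    if z is None:
        w=d["depth"][int(round(v)),int(round(u))]
        return o+ray*w
    return o+ray*(z-o[2])/ray[2]
E
python3 - <<'E'
from h import *
for n in("scene","top"):
    d=snap(n,n+"0"); print(n,np.linalg.inv(d["camera_from_world"]).round(3).tolist(),d["fx"])
print(r.finger_overhang,r.current_t())
E
```

```text
scene [[0.588, 0.539, -0.603, 1.213], [0.809, -0.382, 0.448, -0.406], [0.011, -0.751, -0.66, 0.926], [0.0, 0.0, 0.0, 1.0]] 558.3462735575237
top [[-0.004, -0.996, 0.084, 0.385], [-1.0, 0.002, -0.024, 0.156], [0.023, -0.084, -0.996, 1.288], [0.0, 0.0, 0.0, 1.0]] 485.85468910299824
0.022 0.1
```

View pics/top0.png

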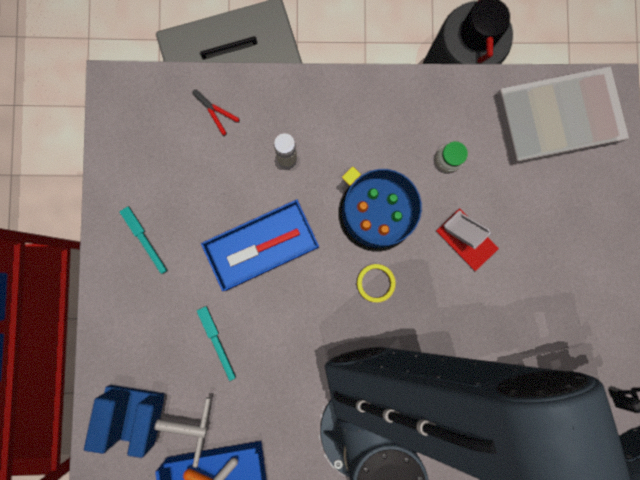

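View pics/scene0.png

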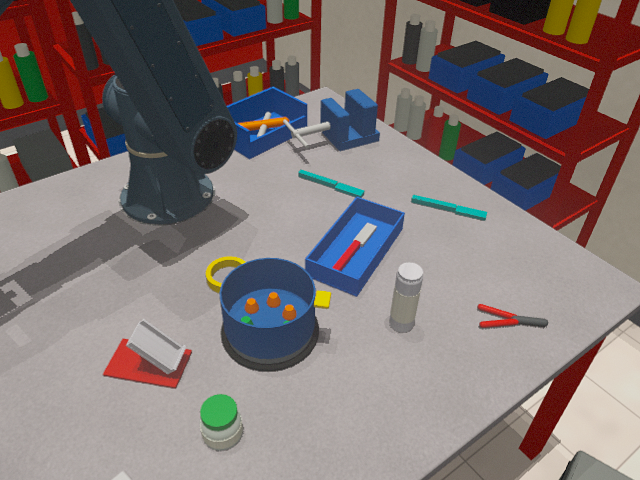

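The top view shows the red-handled paddle with its steel blade in the blue tray, at about (263,247). The two paddle-shaped turquoise things, at (143,240) and (215,343), are not meant. The bowl is at (381,209) with its lug at (351,177), and the rest is at (467,238). I'll check these in an enlarged crop.

Run:
```python
import cv2,numpy as np
t=cv2.imread('pics/top0.png');s=cv2.imread('pics/scene0.png')
c=lambda i,u,v,w,h,k:cv2.resize(i[v:v+h,u:u+w],None,fx=k,fy=k,interpolation=cv2.INTER_CUBIC)
a=np.hstack([c(t,195,195,133,100,3),c(t,430,200,80,60,5)[:300,:400]])
b=np.hstack([c(s,100,310,100,75,4)[:300,:400],c(s,300,190,110,100,3)]) 
W=800;o=np.zeros((600,800,3),np.uint8);o[:a.shape[0],:a.shape[1]]=a[:, :800];o[300:300+b.shape[0],:b.shape[1]]=b[:, :800]
cv2.imwrite('pics/crop1.png',o)
```

```text
(no output)
```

View pics/crop1.png

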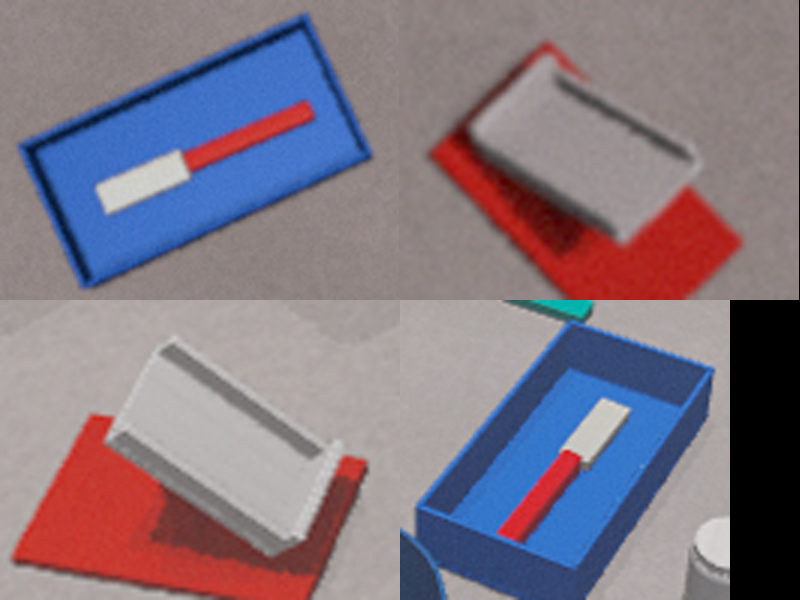

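The crop confirms the paddle: red handle with a steel blade, blade to the left in the top view, lying in the blue tray. The chute's stop lip seems to be at the right end in the scene view, which is upper left in the top view. Depth measurement from both views will settle it.

```bash
cat >> h.py <<'E'
def cloud(d):
    K=np.array([[d["fx"],0,d["cx"]],[0,d["fy"],d["cy"]],[0,0,1]],float)
    v,u=np.mgrid[:480,:640]
    p=cv2.undistortPoints(np.stack([u,v],-1).reshape(-1,1,2).astype(float),K,np.array(d["D"],float)).reshape(480,640,2)
    P=np.dstack([p,np.ones((480,640))])*d["depth"][...,None]
    T=np.linalg.inv(d["camera_from_world"]); return P@T[:3,:3].T+T[:3,3]
E
python3 - <<'E'
from h import *
for n in("top0","scene0"):
    d=dict(np.load(n+".npz")); P=cloud(d); I=d["pixels"].astype(int); hsv=cv2.cvtColor(d["pixels"],cv2.COLOR_RGB2HSV)
    H,S,V=[hsv[...,i].astype(int) for i in range(3)]
    def box(c,rad): return (np.hypot(P[...,0]-c[0],P[...,1]-c[1])<rad)&(d["depth"]>0)
    def rect(m,name):
        q=P[m]; rc=cv2.minAreaRect(q[:,:2].astype(np.float32)*1000)
        print(name,m.sum(),np.round(rc[0],1),np.round(rc[1],1),"corners",cv2.boxPoints(rc).round().tolist(),"z",np.percentile(q[:,2]*1000,[5,50,95]).round(1))
    D=dict(np.load("top0.npz"))
    pc=world(D,263,247,.02); rc=world(D,467,240,.02); bc=world(D,381,209,.08)
    if n=="top0": print(pc,rc,bc)
    red=((H<8)|(H>172))&(S>150)&(V>60)
    rect(box(pc,.13)&red,"handle"); 
    steel=box(pc,.13)&(S<60)&(P[...,2]<.04)&(V>150); rect(steel,"blade")
    blue=(H>100)&(H<125)&(S>110)
    rect(box(pc,.18)&blue&(P[...,2]>.048)&(P[...,2]<.062),"trayrim")
    rect(box(rc,.12)&red,"footplate")
    m=box(rc,.12)&(S<60)&(P[...,2]>.02); q=P[m]
    # plane by RANSAC
    best=0;g=np.random.default_rng(0)
    for _ in range(500):
        a=q[g.choice(len(q),3,False)]; nn=np.cross(a[1]-a[0],a[2]-a[0]); nn/=np.linalg.norm(nn)+1e-12
        k=abs((q-a[0])@nn)<.002
        if k.sum()>best: best=k.sum();kk=k
    c=q[kk].mean(0); nn=np.linalg.svd(q[kk]-c)[2][2]; nn*=np.sign(nn[2]); print("chute plane",len(q),best,c.round(4),nn.round(3))
    print(" zrange",np.percentile(q[:,2],[1,99]).round(3)," yaw(+x low)",np.degrees(np.arctan2(nn[1],nn[0])).round(1))
    ex=np.array([nn[0],nn[1],0]);ex/=np.linalg.norm(ex);ey=np.cross([0,0,1],ex);dn=np.cross(ey,nn)
    f=q[kk]-c; print(" along",np.percentile(f@dn,[1,99]).round(4),"across",np.percentile(f@ey,[1,99]).round(4))
    off=q[(abs((q-c)@nn)>.006)]; print(" off-plane n-along-across",np.c_[(off-c)@nn,(off-c)@dn,(off-c)@ey][::max(1,len(off)//12)].round(3).tolist())
    m=box(bc,.14)&blue&(P[...,2]>.117)&(P[...,2]<.133); q=P[m]; 
    from scipy.optimize import least_squares
    s=least_squares(lambda x:np.hypot(q[:,0]-x[0],q[:,1]-x[1])-x[2],[bc[0],bc[1],.092],loss="soft_l1",f_scale=.002).x; print("bowl rim",m.sum(),s.round(4))
    m=box(bc,.16)&(H>20)&(H<35)&(S>120)&(P[...,2]>.09); rect(m,"lug"); l=np.median(P[m],0);print(" lug dir",np.degrees(np.arctan2(l[1]-s[1],l[0]-s[0])).round(1),np.hypot(*(l[:2]-s[:2])).round(4))
    for nm,px in(("spray",(285,143)),("jar",(454,154)),("tape",(377,284))):
        if n=="top0": print(nm,world(D,*px).round(3),world(D,*px,.1).round(3))
E
```

```text
[0.47050231 0.27154643 0.02      ] [ 0.48783426 -0.26396915  0.02      ] [ 0.56160734 -0.0294492   0.08      ]
handle 254 [488.7 234.1] [ 15.3 115.3] corners [[459.0, 284.0], [505.0, 178.0], [519.0, 184.0], [473.0, 290.0]] z [18.4 22.9 26.9]
blade 340 [510.2 266.1] [169.6 200.5] corners [[424.0, 365.0], [427.0, 165.0], [596.0, 167.0], [594.0, 368.0]] z [ 8.2 16.1 20.4]
trayrim 607 [475.1 277.3] [134.8 268.8] corners [[358.0, 371.0], [470.0, 127.0], [593.0, 184.0], [480.0, 428.0]] z [49.7 54.  58.1]
footplate 913 [ 490.7 -268.7] [147.   88.8] corners [[407.0, -287.0], [468.0, -351.0], [575.0, -251.0], [514.0, -186.0]] z [ 3.4  7.5 11.7]
chute plane 921 390 [ 0.5072 -0.257   0.0629] [0.538 0.476 0.696]
 zrange [0.026 0.101]  yaw(+x low) 41.5
 along [-0.0452  0.05  ] across [-0.0236  0.0306]
 off-plane n-along-across [[0.024, 0.052, -0.022], [0.011, 0.048, -0.021], [0.007, 0.051, -0.015], [0.018, 0.048, 0.002], [0.013, 0.006, -0.026], [0.006, 0.049, 0.002], [0.021, 0.047, 0.023], [0.021, 0.051, 0.034], [0.011, 0.047, 0.03], [0.012, -0.044, -0.023], [0.009, 0.011, 0.03], [0.012, -0.018, 
[... 876 characters left out ...]
0]] z [ 4.9  7.6 10.6]
chute plane 1723 742 [ 0.502  -0.2544  0.0611] [0.528 0.463 0.712]
 zrange [0.028 0.1  ]  yaw(+x low) 41.3
 along [-0.0466  0.0473] across [-0.0319  0.0233]
 off-plane n-along-across [[0.013, -0.047, 0.024], [0.013, -0.025, 0.024], [0.011, -0.007, 0.021], [0.006, 0.018, 0.023], [0.013, -0.041, -0.032], [0.011, -0.034, -0.034], [0.014, -0.019, -0.03], [0.016, 0.046, 0.008], [0.024, 0.048, -0.002], [0.013, 0.014, -0.03], [0.016, 0.027, -0.03], [0.009, 0.048, -0.02], [0.012, 0.049, -0.031]]
bowl rim 623 [ 0.5601 -0.0301  0.0915]
lug 251 [636.4  46.5] [29.5 42. ] corners [[611.0, 51.0], [641.0, 21.0], [662.0, 42.0], [632.0, 72.0]] z [119.  122.4 124.9]
 lug dir 44.2 0.1082
```

```bash
cat >> h.py <<'E'
def u(a): return np.array([np.cos(a),np.sin(a),0.])
Z=np.array([0,0,1.])
def frame(x,z):
    y=np.cross(z,x); return np.column_stack([x,y,z])
yawR=np.radians(42.5); ex=u(yawR); corner=np.array([.5310,-.2330,.0285])
dn=(ex-Z)/2**.5; nr=(ex+Z)/2**.5
Rrest=frame(dn,nr)
def Orest(back=0.,up=0.): return corner-dn*(.1+back)+nr*up   # paddle origin lying in the chute
yawP=np.radians(114.); Rtray=frame(u(yawP),Z); Otray=np.array([.4875,.2345,.005])+u(yawP)*.04
bowl=np.array([.5608,-.0285,.035]); lug=np.radians(44.4)
def Rup(phi): return frame(-Z,-u(phi))   # upright, tool points along phi
def tool(Rp,O,xg,zg,a,s=1):
    yt=np.array([0,s,0.]); zt=np.array([np.sin(a),0,-np.cos(a)]); Rt=np.column_stack([np.cross(yt,zt),yt,zt])
    return O+Rp@(np.array([xg,0,zg])-.003*zt), R.from_matrix(Rp@Rt).as_quat()
def ik(p): 
    q=r.inverse_kinematics(p[0],p[1]); return None if q is None else np.round(q,2).tolist()
E
python3 - <<'E'
from h import *
print("corner check tip",(corner+dn*0+nr*.006).round(3))
for s in(1,-1):
  for a in(0,15,30,45):
    A=np.radians(a)
    print(s,a,"tray",ik(tool(Rtray,Otray,-.02,.022,A,s)),"rest",ik(tool(Rrest,Orest(),-.02,.022,A,s)),"hi",ik(tool(Rrest,Orest(.03,.1),-.02,.022,A,s)))
for s in(1,-1):
  for a in(15,30,45,60):
    A=np.radians(a); q=ik(tool(Rrest,Orest(),-.07,.009,A,s))
    ok=[]
    for ph in range(-180,180,15):
      g=[ik(tool(Rup(np.radians(ph)),bowl+.04*u(t)+Z*(.11+h),-.07,.009,A,s)) for t in np.arange(0,6.28,1.57) for h in(0,.12)]
      if all(x is not None for x in g): ok.append((ph,g[0]))
    print(s,a,"regrasp",q,"stir",[o[0] for o in ok], [o[1] for o in ok if o[0] in(-45,-15,0,45)])
E
```

```text
corner check tip [ 0.534 -0.23   0.033]
1 0 tray None rest [-0.3, 0.71, 1.51, -0.67, 1.42, -2.33] hi [-0.24, 0.65, 1.38, -0.63, 1.61, -2.41]
1 15 tray [0.27, 0.62, 1.81, 0.37, 0.79, 2.72] rest [-0.38, 0.61, 1.59, -0.5, 1.24, -2.46] hi [-0.31, 0.54, 1.44, -0.45, 1.45, -2.5]
1 30 tray [0.14, 0.68, 1.79, 0.64, 0.94, 2.41] rest [-0.49, 0.52, 1.66, -0.28, 1.07, -2.65] hi [-0.41, 0.45, 1.51, -0.25, 1.29, -2.64]
1 45 tray [0.05, 0.78, 1.75, 0.82, 1.13, 2.21] rest None hi [-0.53, 0.39, 1.59, -0.0, 1.17, -2.84]
-1 0 tray [0.4, 0.61, 1.8, -0.0, 0.73, -0.02] rest [-0.3, 0.71, 1.51, -0.67, 1.42, 0.81] hi [-0.24, 0.65, 1.38, -0.63, 1.61, 0.73]
-1 15 tray [0.27, 0.62, 1.81, 0.37, 0.79, -0.42] rest [-0.38, 0.61, 1.59, -0.5, 1.24, 0.68] hi [-0.31, 0.54, 1.44, -0.45, 1.45, 0.64]
-1 30 tray [0.14, 0.68, 1.79, 0.64, 0.94, -0.73] rest [-0.49, 0.52, 1.66, -0.28, 1.07, 0.49] hi [-0.41, 0.45, 1.51, -0.25, 1.29, 0.5]
-1 45 tray [0.05, 0.78, 1.75, 0.82, 1.13, -0.93] rest [-0.61, 0.47, 1.72, -0.0, 0.96, 0.22] hi [-0.53, 0.39, 1.59, -0.0, 1.17, 0.3]
1 15 regrasp [-0.45, 0.54, 1.63, -0.52, 1.23, -2.53] stir [-1
[... 1429 characters left out ...]
5, -60, -45, -30, -15, 30, 45, 60, 75, 90, 105, 120, 135, 150, 165] [[0.23, 0.39, 2.02, 4.7, 0.83, 0.7], [-0.03, 0.26, 2.23, 3.63, 0.44, 1.24], [-0.55, 0.42, 1.97, 1.34, 1.04, 2.44]]
-1 45 regrasp [-0.69, 0.41, 1.73, -0.0, 1.0, 0.14] stir [-180, -165, -150, -135, -120, -105, -90, -75, -60, -45, -30, -15, 75, 90, 105, 120, 135, 150, 165] [[0.15, 0.32, 1.93, -1.11, 0.69, 0.2], [-0.05, 0.21, 2.09, -1.16, 0.16, -0.27]]
-1 60 regrasp [-0.83, 0.41, 1.77, 0.31, 0.99, -0.17] stir [-180, -165, -150, -135, -120, -105, -90, -75, -60, -45, -30, -15, 0, 15, 90, 105, 120, 135, 150, 165] [[0.06, 0.31, 1.82, -0.59, 0.74, -0.34], [-0.08, 0.23, 1.92, -0.2, 0.48, -1.24], [-0.17, 0.23, 1.93, 0.18, 0.47, -1.88]]
```

Run:
```python
from h import *
G=dict(xg=-.02,zg=.023,a=0,s=-1)
r.set_gripper(.55,60)
p,q=tool(Rtray,Otray,**G); print(p,ik((p,q)))
r.move_to(p+Z*.10,q); r.move_linear(p,vel=.12); print("at",r.current_tool_pos(),r.current_contact_force())
r.set_gripper(0,90); print("open",r.current_opening(),r.current_finger_force())
r.move_linear(p+Z*.16,vel=.15)
print("lift",r.current_opening(),r.current_finger_force(),r.current_contact_force(),r.current_torque())
p,q=tool(Rrest,Orest(.01,.09),**G); r.move_to(p,q)
print("t",r.current_t(),r.current_opening()); snap("scene","scene1");snap("top","top1")
a=cv2.imread("pics/scene1.png")[150:400,40:360]; b=cv2.imread("pics/top1.png")[130:380,330:570]
cv2.imwrite("pics/c2.png",np.hstack([cv2.resize(a,(400,312)),cv2.resize(b,(400,312))]))
```

```text
[0.47936527 0.25277091 0.031     ] [0.4, 0.6, 1.8, -0.0, 0.73, -0.02]
at [0.47980988 0.25292601 0.03161685] [ 0.25463841 -0.36952791 -0.41798358]
open 0.0007672113491224765 0.0
lift 0.00040826792962781296 0.0 [ 0.53445657 -0.17489287 -0.23103961] [-0.00690543 -0.04810439 -0.00754885]
t 7.9917 0.004044556215992498
```

View pics/c2.png

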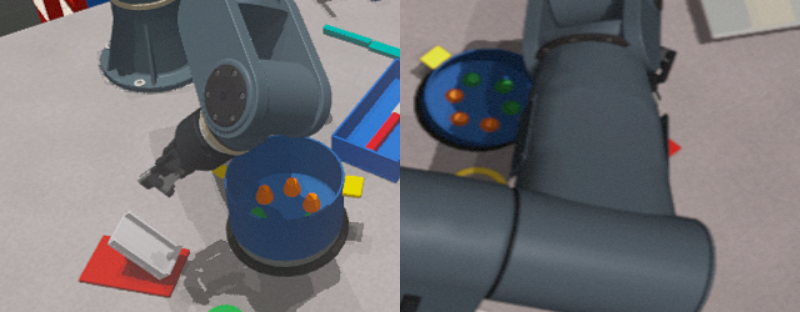

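The combined view shows the paddle still in the tray (right edge of the left panel) and an empty gripper, so the grasp missed. I'll re-measure the paddle.

Run:
```python
from h import *
from h import Rtray
for n in("scene1","top1","scene0","top0"):
    d=dict(np.load(n+".npz")); P=cloud(d); hsv=cv2.cvtColor(d["pixels"],cv2.COLOR_RGB2HSV).astype(int)
    H,S,V=hsv[...,0],hsv[...,1],hsv[...,2]
    m=(np.hypot(P[...,0]-.4735,P[...,1]-.276)<.125)&((H<8)|(H>172))&(S>150)&(V>60)
    q=P[m]; rc=cv2.minAreaRect(q[:,:2].astype(np.float32)*1000); print(n,m.sum(),rc,np.percentile(q[:,2],[5,50,95]).round(4))
    L=(q-Otray)@Rtray; print("  handle frame x,y:",np.percentile(L[:,0],[1,99]).round(4),np.percentile(L[:,1],[5,50,95]).round(4))
    m=(hsv[...,1]<70)&(V>130); Q=(P-Otray)@Rtray; m&=(Q[...,0]>.0)&(Q[...,0]<.12)&(abs(Q[...,1])<.04)&(Q[...,2]<.04)&(Q[...,2]>.003); print("  blade",m.sum(),np.percentile(Q[m],[2,50,98],axis=0).round(4).tolist())
a=cv2.imread("pics/scene1.png")[180:300,290:420]; b=cv2.imread("pics/top1.png")[190:300,190:330]
cv2.imwrite("pics/c3.png",np.hstack([cv2.resize(a,(400,370)),cv2.resize(b,(400,370))]))
```

```text
scene1 261 ((486.060791015625, 235.29440307617188), (17.51329231262207, 112.29202270507812), 22.783262252807617) [0.0142 0.0216 0.0244]
  handle frame x,y: [-0.0938  0.0159] [-0.0064 -0.0004  0.0085]
  blade 228 [[0.0219, -0.0122, 0.0055], [0.0588, 0.0002, 0.0105], [0.0987, 0.0145, 0.0147]]
top1 256 ((488.59906005859375, 234.06576538085938), (14.997852325439453, 115.24209594726562), 23.084070205688477) [0.0187 0.0226 0.026 ]
  handle frame x,y: [-0.0972  0.0153] [-0.0073 -0.0007  0.0059]
  blade 327 [[0.0207, -0.0157, 0.0053], [0.0581, -0.0022, 0.0116], [0.0969, 0.0108, 0.0165]]
scene0 258 ((486.39630126953125, 234.778076171875), (18.77482795715332, 116.41924285888672), 24.669893264770508) [0.0148 0.0216 0.0247]
  handle frame x,y: [-0.0942  0.0159] [-0.0063 -0.0004  0.0083]
  blade 225 [[0.0208, -0.012, 0.0066], [0.0589, 0.0011, 0.0109], [0.097, 0.0144, 0.0143]]
top0 254 ((488.69482421875, 234.06204223632812), (15.348124504089355, 115.2646713256836), 23.522855758666992) [0.0184 0.0229 0.0269]
  handle frame x,y: [-0.0972  0.0153] [-0.0073 -0.0007  0.0059]
  blade 325 [[0.0206, -0.0156, 0.0055], [0.0589, -0.0021, 0.0113], [0.0969, 0.0107, 0.017]]
```

View pics/c3.png

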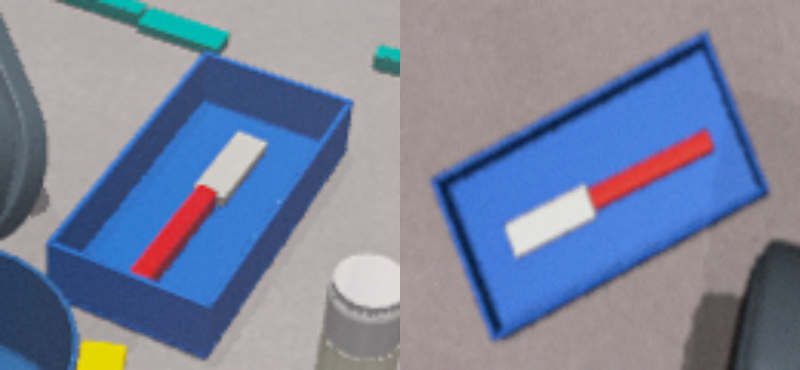

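The paddle has not moved and its pose is confirmed in both views. I'll look at the fingers at the grasp pose.

Run:
```python
from h import *
G=dict(xg=-.02,zg=.023,a=0,s=-1)
r.set_gripper(.5,60)
p,q=tool(Rtray,Otray,**G)
r.move_to(p+Z*.09,q); r.move_linear(p,vel=.12); print("at",r.current_tool_pos(),r.current_opening(),r.current_contact_force(),R.from_quat(r.current_ee_rot()).as_matrix().round(2).tolist())
snap("scene","scene2"); print(r.current_t())
d=dict(np.load("scene2.npz"));T=d["camera_from_world"];x=T[:3,:3]@r.current_tool_pos()+T[:3,3];print("tcp px",x[:2]/x[2]*d["fx"]+[d["cx"],d["cy"]])
cv2.imwrite("pics/c4.png",cv2.resize(cv2.imread("pics/scene2.png")[160:310,280:440],(640,600),interpolation=cv2.INTER_CUBIC))
```

```text
at [0.47979124 0.25291174 0.03157713] 0.5005806043300561 [1.24366151 0.23930653 0.65818686] [[-0.41, 0.91, 0.0], [0.91, 0.41, 0.0], [-0.0, 0.0, -1.0]]
11.3
tcp px [351.30498222 246.63916488]
```

View pics/c4.png

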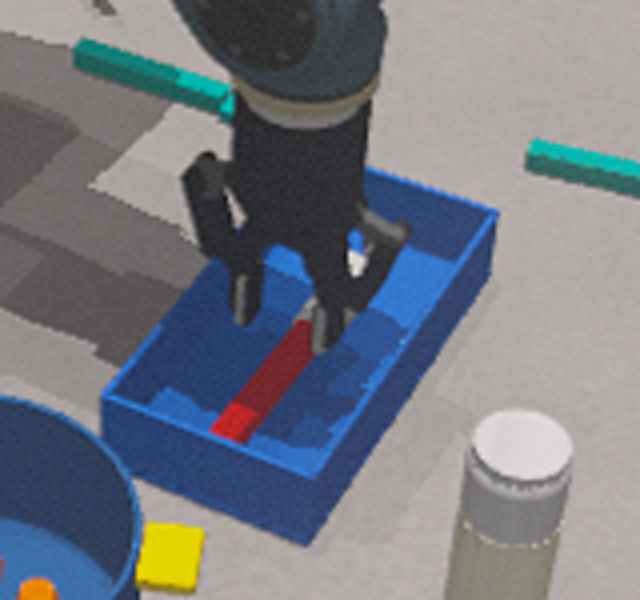

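The fingers straddle the handle at crop (325,345) and (243,318), but the tips look high. I'll measure how high by depth.

Run:
```python
from h import *
d=dict(np.load("scene2.npz")); P=cloud(d); V=d["pixels"].max(2).astype(int); p=np.array([.4798,.2529,.0316])
q=(P-p)@R.from_quat(r.current_ee_rot()).as_matrix()
m=(V<130)&(abs(q[...,0])<.02)&(abs(q[...,1])<.06)&(q[...,2]>-.03)&(q[...,2]<.03)&(P[...,2]>.008)&(np.ptp(d["pixels"].astype(int),axis=2)<25)
for s in(1,-1):
    k=m&(s*q[...,1]>0); print(s,k.sum(),np.percentile(q[k],[5,50,95],axis=0).round(4).tolist(),P[k][:,2].min())
```

```text
1 25 [[-0.0145, 0.0211, -0.0289], [-0.0083, 0.0261, -0.0249], [-0.0008, 0.0323, -0.0179]] 0.046967447467730405
-1 28 [[-0.0124, -0.0344, -0.0281], [-0.0059, -0.0249, -0.0224], [0.0061, -0.0226, -0.0155]] 0.044975822333021775
```

Run:
```python
from h import *
d=dict(np.load("scene2.npz")); P=cloud(d); I=d["pixels"]
for uu in(341,362):
  for v in range(228,254,2): print(uu,v,P[v,uu].round(3),I[v,uu])
```

```text
341 228 [0.458 0.236 0.083] [52 53 54]
341 230 [0.461 0.234 0.08 ] [64 63 62]
341 232 [0.461 0.234 0.074] [60 61 65]
341 234 [0.463 0.233 0.069] [54 56 60]
341 236 [0.462 0.234 0.062] [56 55 61]
341 238 [0.464 0.233 0.057] [46 46 50]
341 240 [0.464 0.233 0.052] [50 49 52]
341 242 [0.43  0.262 0.005] [ 44  78 128]
341 244 [0.439 0.256 0.008] [ 40  63 109]
341 246 [0.443 0.252 0.007] [ 41  63 109]
341 248 [0.449 0.247 0.008] [ 44  63 109]
341 250 [0.454 0.244 0.006] [ 41  62 109]
341 252 [0.458 0.241 0.004] [ 37  64 108]
362 228 [0.509 0.255 0.11 ] [50 48 57]
362 230 [0.51  0.255 0.104] [47 50 55]
362 232 [0.512 0.253 0.1  ] [49 50 55]
362 234 [0.513 0.252 0.096] [48 48 56]
362 236 [0.511 0.255 0.087] [51 51 55]
362 238 [0.511 0.256 0.08 ] [50 50 57]
362 240 [0.51  0.257 0.073] [46 48 52]
362 242 [0.508 0.26  0.064] [41 41 49]
362 244 [0.511 0.257 0.061] [44 43 49]
362 246 [0.509 0.26  0.052] [49 49 58]
362 248 [0.478 0.29  0.007] [ 41  63 111]
362 250 [0.482 0.287 0.004] [ 43  64 109]
362 252 [0.486 0.283 0.003] [ 47  65 112]
```

Run:
```python
from h import *
d=dict(np.load("scene1.npz")); P=cloud(d); I=d["pixels"].astype(int)
p,qq=tool(Rrest,Orest(.01,.09),-.02,.023,0,-1); M=R.from_quat(qq).as_matrix(); q=(P-p)@M
m=(d["depth"]>0)&(I.max(2)<110)&(np.ptp(I,axis=2)<25)&(abs(q[...,0])<.03)&(abs(q[...,1])<.03)&(q[...,2]>-.08)&(q[...,2]<.05)&(P[...,2]>.1)
for a in np.arange(-.08,.05,.01):
    k=m&(q[...,2]>a)&(q[...,2]<=a+.01); 
    if k.any(): print(a.round(3),k.sum(),q[k].mean(0).round(4),np.ptp(q[k],axis=0).round(3))
print(p,r.current_tool_pos())
```

```text
-0.08 45 [-0.0088  0.0118 -0.0759] [0.023 0.03  0.01 ]
-0.07 58 [-0.0076  0.0134 -0.0633] [0.02  0.057 0.01 ]
-0.06 32 [-0.0107  0.0049 -0.0567] [0.021 0.055 0.008]
-0.05 4 [-0.011   0.005  -0.0441] [0.005 0.01  0.007]
-0.04 19 [-0.0041  0.0115 -0.0332] [0.015 0.01  0.008]
-0.03 35 [-0.0016  0.0113 -0.0248] [0.019 0.009 0.009]
-0.02 5 [-0.007   0.0073 -0.0184] [0.009 0.005 0.005]
[ 0.52370133 -0.239688    0.20244827] [0.47986326 0.25296439 0.03175004]
```

The tip of the fingers lies about 17 mm behind the reported TCP along tool z. That holds in both the vertical and the 45° pose, where the text implies 22 mm ahead. So the tool offset is about 38 mm out. I'll correct for it and descend in guarded steps.

```bash
sed -i 's/-\.003\*zt/+TO*zt/; s/^def tool/TO=.036  # measured: grasp point lies 36 mm behind the reported TCP\ndef tool/' h.py
python3 - <<'E'
from h import *
f0=r.current_contact_force(); p=np.array(r.current_tool_pos()); z=p[2]
for zt in(.015,.006,.002,-.001):
    p[2]=zt; r.move_linear(p,vel=.08); f=np.array(r.current_contact_force())-f0; print(zt,f.round(1))
    if abs(f[2])>4: break
snap("scene","scene3"); d=dict(np.load("scene3.npz")); P=cloud(d)
I=d["pixels"].astype(int); m=(d["depth"]>0)&(I.max(2)<100)&(np.ptp(I,axis=2)<25)&(np.hypot(P[...,0]-.48,P[...,1]-.253)<.05)
print("min tip z",np.sort(P[m][:,2])[:12].round(4))
r.set_gripper(0,90); print("open",r.current_opening(),r.current_finger_force(),r.current_contact_force(),r.current_t())
E
```

```text
0.015 [-0.9  0.7  1.6]
0.006 [-0.7 -0.2  0.8]
0.002 [-0.5  0.6  0.6]
-0.001 [-0.5  1.1  0.3]
min tip z [0.0019 0.0103 0.0131 0.0141 0.0145 0.0153 0.0157 0.0164 0.017  0.017
 0.0178 0.0181]
open 0.17651567052222625 88.65433931350708 [-1.68447599 -1.22690163  5.53781799] 12.825
```

```bash
cat >> h.py <<'E'
G1=dict(xg=-.02,zg=.030,a=0,s=-1)
E
python3 - <<'E'
from h import *
p=np.array(r.current_tool_pos()); r.move_linear(p+Z*.16,vel=.2)
print("lift",r.current_opening(),r.current_finger_force(),r.current_contact_force().round(1) if hasattr(r.current_contact_force(),'round') else r.current_contact_force())
p,q=tool(Rrest,Orest(.01,.06),**G1); print(ik((p,q)))
r.move_to(p,q); print("t",r.current_t(),r.current_opening()); d=snap("scene","scene4")
P=cloud(d); hsv=cv2.cvtColor(d["pixels"],cv2.COLOR_RGB2HSV).astype(int); H,S,V=hsv[...,0],hsv[...,1],hsv[...,2]
Q=(P-Orest(.01,.06))@Rrest
m=((H<8)|(H>172))&(S>140)&(V>50)&(P[...,2]>.05)&(np.linalg.norm(Q,axis=-1)<.16); k=Q[m]; print("handle",m.sum(),np.percentile(k,[3,50,97],axis=0).round(4).tolist())
v=np.linalg.svd(k-k.mean(0))[2][0]; print("axis in expected frame",(v*np.sign(v[0])).round(3))
m=(S<70)&(V>120)&(Q[...,0]>.0)&(Q[...,0]<.13)&(abs(Q[...,1])<.04)&(abs(Q[...,2])<.04)&(P[...,2]>.05); print("blade",m.sum(),np.percentile(Q[m],[3,50,97],axis=0).round(4).tolist())
cv2.imwrite("pics/c5.png",cv2.resize(d["pixels"][200:410,60:340,::-1],(800,600)))
E
```

```text
lift 0.18522482343755944 88.05818438529968 [-0.4 -0.3 -1.8]
[-0.28, 0.69, 1.48, -0.65, 1.47, 0.78]
t 15.6167 0.17859725840687218
handle 486 [[-0.0819, -0.0098, -0.0197], [-0.0521, -0.0039, -0.0028], [0.0212, 0.0075, 0.034]]
axis in expected frame [0.912 0.012 0.411]
blade 62 [[0.0231, -0.0142, 0.0189], [0.0317, -0.0119, 0.0318], [0.0635, 0.0002, 0.0387]]
```

View pics/c5.png

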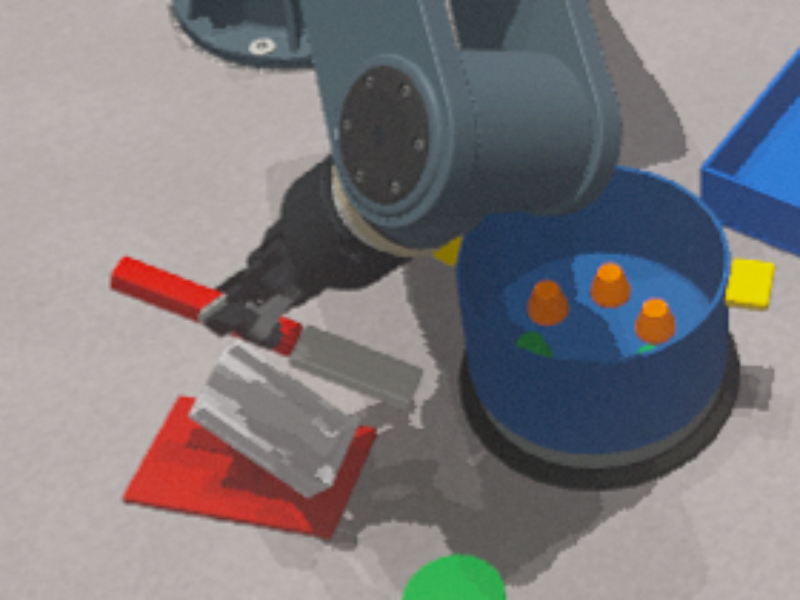

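The paddle is held, but rotated about 24° in the grip, blade towards the palm. I'll measure its pose in the tool frame and compensate.

```bash
cat >> h.py <<'E'
def pose(d, Rg, Og):
    """paddle pose near guess (Rg,Og): pitch about its y, from the red handle / steel blade points; returns R,O"""
    P=cloud(d); hsv=cv2.cvtColor(d["pixels"],cv2.COLOR_RGB2HSV).astype(int); H,S,V=hsv[...,0],hsv[...,1],hsv[...,2]
    Q=(P-Og)@Rg
    m=((H<8)|(H>172))&(S>140)&(V>50)&(P[...,2]>.05)&(np.linalg.norm(Q,axis=-1)<.16)&(abs(Q[...,1])<.025); k=Q[m]
    v=np.linalg.svd(k-k.mean(0))[2][0]; v*=np.sign(v[0]); b=np.arctan2(v[2],v[0])
    c,s=np.cos(b),np.sin(b); Rl=np.array([[c,0,-s],[0,1,0],[s,0,c]]); L=k@Rl
    o=np.array([np.percentile(L[:,0],99)-.02, 0, np.percentile(L[:,2],97)-.018])
    print("pitch",np.degrees(b).round(1),"v",v.round(3),"extent x",np.percentile(L[:,0],[1,99]).round(4),"z",np.percentile(L[:,2],[3,50,97]).round(4),"y",np.percentile(L[:,1],[3,97]).round(4))
    return Rg@Rl, Og+Rg@Rl@o
E
python3 - <<'E'
from h import *
d=dict(np.load("scene4.npz")); Rn,On=pose(d,Rrest,Orest(.01,.06)); 
M=R.from_quat(r.current_ee_rot()).as_matrix(); p=np.array(r.current_tool_pos())
off=Rn.T@(p-On); Rt=Rn.T@M; np.savez("grip.npz",off=off,Rt=Rt); print("tcp in paddle",off.round(4),"tool z in paddle",Rt[:,2].round(3), "grasp",(off-TO*Rt[:,2]).round(4),"pos err",(p-tool(Rrest,Orest(.01,.06),**G1)[0]).round(4))
for b,h in((.01,.06),(.006,.03),(.006,.006),(0,0)):
    O=Orest(b,h); print(ik((O+Rrest@off,R.from_matrix(Rrest@Rt).as_quat())))
E
```

```text
pitch 24.9 v [0.907 0.016 0.422] extent x [-0.0827  0.0338] z [0.01   0.0208 0.0244] y [-0.0097  0.0075]
tcp in paddle [-0.0338  0.0004 -0.0031] tool z in paddle [-0.421 -0.001 -0.907] grasp [-0.0186  0.0004  0.0296] pos err [0.0003 0.0008 0.0001]
[-0.21, 0.86, 1.4, -0.9, 1.77, 0.87]
[-0.24, 0.88, 1.43, -0.91, 1.72, 0.91]
[-0.26, 0.9, 1.46, -0.92, 1.69, 0.93]
[-0.26, 0.91, 1.46, -0.92, 1.68, 0.94]
```

Run:
```python
from h import *
g=np.load("grip.npz"); off,Rt=g["off"],g["Rt"]; q=R.from_matrix(Rrest@Rt).as_quat()
T=lambda b,h:Orest(b,h)+Rrest@off
r.move_linear(T(.01,.06),q,vel=.1)
d=snap("scene","scene5"); pose(d,Rrest,Orest(.01,.06))
f0=np.array(r.current_contact_force())
for b,h in((.008,.03),(.006,.014),(.005,.006)):
    r.move_linear(T(b,h),vel=.1); f=np.array(r.current_contact_force())-f0; print(b,h,f.round(1))
    if np.linalg.norm(f)>12: break
snap("scene","scene6"); print(r.current_t())
cv2.imwrite("pics/c6.png",cv2.resize(cv2.imread("pics/scene6.png")[220:400,80:320],(800,600)))
```

```text
pitch -3.0 v [ 0.999  0.009 -0.052] extent x [-0.0982  0.0002] z [-0.0009  0.0099  0.0141] y [-0.0097  0.0076]
0.008 0.03 [ 0.3  1.  -0.5]
0.006 0.014 [ 0.2  1.  -0.9]
0.005 0.006 [ 0.3  1.1 -0.9]
17.3583
```

View pics/c6.png

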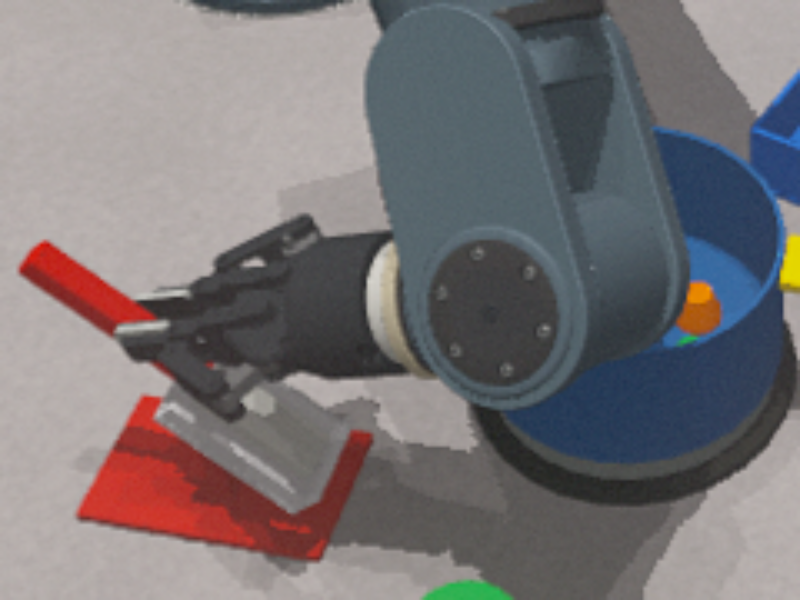

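The crop shows the blade lying in the chute in line with it, with the gripper on the handle near (150,330). I'll release and check.

Run:
```python
from h import *
r.set_gripper(.6); r.sleep(.3)
M=R.from_quat(r.current_ee_rot()).as_matrix(); p=np.array(r.current_tool_pos())
r.move_linear(p-M[:,2]*.09,vel=.2)
d=snap("scene","scene7"); Rn,On=pose(d,Rrest,Orest()); print(r.current_t(),r.current_finger_force(), "origin err rest frame",((On-Orest())@Rrest).round(4))
A=np.radians(60)
for xg in(-.07,-.075):
  for a in(50,60): print(xg,a,ik(tool(Rrest,Orest(),xg,.009,np.radians(a),-1)), ik(tool(Rup(np.radians(-45)),bowl+Z*.11,xg,.009,np.radians(a),-1)))
print(r.current_q(), tool(Rrest,Orest(),-.07,.009,A,-1))
```

```text
pitch 3.5 v [0.998 0.006 0.061] extent x [-0.0997  0.0164] z [0.0045 0.0144 0.018 ] y [-0.0103  0.007 ]
18.7417 0.0 origin err rest frame [-0.0036 -0.     -0.0002]
-0.07 50 [-0.73, 0.46, 1.77, 0.11, 0.91, 0.03] [0.09, 0.32, 1.98, -1.03, 0.61, 0.11]
-0.07 60 [-0.81, 0.46, 1.79, 0.33, 0.91, -0.19] [0.03, 0.31, 1.92, -0.65, 0.65, -0.27]
-0.075 50 [-0.74, 0.45, 1.77, 0.11, 0.91, 0.03] [0.09, 0.31, 1.98, -1.02, 0.62, 0.09]
-0.075 60 [-0.81, 0.46, 1.79, 0.33, 0.92, -0.19] [0.03, 0.3, 1.91, -0.64, 0.66, -0.29]
[-0.15663726  0.92798308  1.2916885  -0.86483151  1.83287453  0.8672232 ] (array([ 0.45393483, -0.30361722,  0.12029878]), array([ 0.92403441,  0.35933733,  0.12165144, -0.04730766]))
```

```bash
cat >> h.py <<'E'
G2=dict(xg=-.07,zg=.009,a=np.radians(60),s=-1)
E
python3 - <<'E'
from h import *
p=np.array(r.current_tool_pos()); r.move_linear(p+Z*.12,vel=.25)
p,q=tool(Rrest,Orest(),**G2); M=R.from_quat(q).as_matrix()
r.move_to(p-M[:,2]*.12,q); f0=np.array(r.current_contact_force())
r.move_linear(p,vel=.12); print("f",(np.array(r.current_contact_force())-f0).round(1))
r.set_gripper(0,115); print("open",r.current_opening(),r.current_finger_force(),(np.array(r.current_contact_force())-f0).round(1))
r.move_linear(p+Z*.17,vel=.2); print("lift",r.current_opening(),r.current_finger_force(),r.current_t())
d=snap("scene","scene8"); pose(d,Rrest,Orest()+Z*.17)
E
```

```text
f [-0.6  0.2  0.1]
open 0.19705095692327085 111.9601035118103 [-1.9 -0.3  5.5]
lift 0.19046186525997175 112.15942740440369 23.025
pitch 0.5 v [ 0.999 -0.049  0.009] extent x [-0.0943  0.0181] z [0.0011 0.0116 0.0159] y [-0.0091  0.0092]
```

Run:
```python
from h import *
PH=np.radians(-45)
p,q=tool(Rup(PH),bowl+Z*(.10+.13),**G2); print(ik((p,q)))
r.move_to(p,q); print(r.current_opening(),r.current_t())
d=snap("scene","scene9"); Rg,Og=Rup(PH),bowl+Z*.23; Rn,On=pose(d,Rg,Og)
P=cloud(d); hsv=cv2.cvtColor(d["pixels"],cv2.COLOR_RGB2HSV).astype(int)
Q=(P-Og)@Rg; m=(hsv[...,1]<80)&(hsv[...,2]>70)&(Q[...,0]>.03)&(Q[...,0]<.14)&(abs(Q[...,1])<.04)&(abs(Q[...,2])<.04)&(P[...,2]>.14)
print("blade",m.sum(),np.percentile(Q[m],[2,50,98],axis=0).round(4).tolist())
cv2.imwrite("pics/c7.png",cv2.resize(d["pixels"][100:400,120:480,::-1],(720,600)))
```

```text
[0.03, 0.16, 1.78, -0.49, 0.89, -0.5]
0.19383609894973394 24.2417
pitch 2.0 v [ 0.999 -0.01   0.034] extent x [-0.0997  0.0164] z [-0.0051 -0.0018  0.0104] y [-0.0061  0.0095]
blade 396 [[0.0309, -0.0107, -0.0006], [0.0644, 0.0019, 0.003], [0.0996, 0.0163, 0.011]]
```

View pics/c7.png

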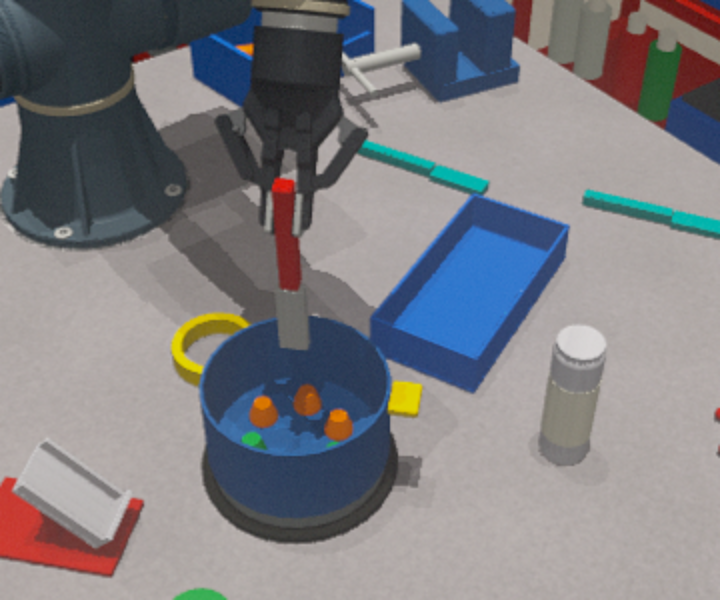

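The paddle is upright and centred over the bowl, with its tip at (293,345) in the crop. I'll lower it into the free middle and stir.

```bash
cat > stir.py <<'E'
from h import *
PH=np.radians(-45); Rg=Rup(PH)
def T(rad,th,h): return tool(Rg,bowl+rad*u(lug+th)+Z*(.10+h)-Rg[:,2]*.006,**G2)[0]
f0=np.array(r.current_contact_force())
r.move_linear(T(0,0,.13),vel=.1); r.move_linear(T(0,0,.04),vel=.15); r.move_linear(T(0,0,.010),vel=.08)
print("down",(np.array(r.current_contact_force())-f0).round(1),r.current_t())
N=16; r.move_linear(T(.038,0,.010),vel=.08); mx=0
for i in range(1,2*N+1):
    r.move_linear(T(.038,2*np.pi*i/N,.010),vel=.12)
    f=np.array(r.current_contact_force())-f0; mx=max(mx,np.linalg.norm(f))
    if i%8==0: print(i,f.round(1),round(r.current_t(),2),np.round(r.current_opening(),3))
    if np.linalg.norm(f)>30: print("STOP",i,f); break
else:
    r.move_linear(T(.030,0,.010),vel=.08)
    d=snap("scene","sceneA"); Rn,On=pose(d,Rg,bowl+.03*u(lug)+Z*.11-Rg[:,2]*.006); tip=On+Rn@[.1,0,.006]; print("tip in bowl",(tip-bowl).round(3))
    r.move_linear(T(.015,0,.14),vel=.2)
    d=snap("scene","sceneB"); d=snap("top","topB")
print("max",mx,r.current_t())
E
python3 stir.py
```

```text
down [-0.1 -0.3  1.7] 25.8167
8 [-1.  -1.   0.6] 28.64 0.193
16 [-0.6 -1.   0.7] 30.84 0.192
24 [-0.  -0.5  0.1] 33.04 0.189
32 [ 0.2 -0.1  0.9] 35.24 0.192
pitch 1.6 v [ 1.    -0.007  0.027] extent x [-0.1002  0.0157] z [-0.0053 -0.0018  0.0094] y [-0.0061  0.0102]
tip in bowl [0.026 0.017 0.014]
max 1.8203708060067993 36.45
```

Run:
```python
from h import *
for n in("top0","topB","scene0","sceneB"):
    d=dict(np.load(n+".npz")); P=cloud(d); hsv=cv2.cvtColor(d["pixels"],cv2.COLOR_RGB2HSV).astype(int); H,S=hsv[...,0],hsv[...,1]
    for nm,lo,hi in(("orange",6,20),("green",45,80)):
        m=((H>=lo)&(H<=hi)&(S>120)&(np.hypot(P[...,0]-bowl[0],P[...,1]-bowl[1])<.1)&(P[...,2]<.11)).astype(np.uint8)
        k,lab,st,ce=cv2.connectedComponentsWithStats(m)
        print(n,nm,[(st[i,4],((np.median(P[lab==i],0)-bowl)*1000).round().astype(int).tolist()) for i in range(1,k) if st[i,4]>6])
a=cv2.imread("pics/topB.png")[130:280,300:460]; b=cv2.imread("pics/sceneB.png")[220:370,200:340]
cv2.imwrite("pics/c8.png",np.hstack([cv2.resize(a,(400,375)),cv2.resize(b,(400,375))]))
```

```text
top0 orange [(np.int32(76), [12, 42, 22]), (np.int32(76), [-35, 36, 21]), (np.int32(76), [-48, -11, 21])]
top0 green [(np.int32(77), [45, 16, 21]), (np.int32(78), [32, -33, 22]), (np.int32(78), [-13, -44, 21])]
topB orange []
topB green []
scene0 orange [(np.int32(151), [-31, 29, 16]), (np.int32(158), [-43, -18, 16]), (np.int32(152), [17, 36, 16])]
scene0 green [(np.int32(61), [-12, -47, 23])]
sceneB orange [(np.int32(155), [-51, 28, 15]), (np.int32(159), [-10, 60, 15]), (np.int32(159), [-49, -43, 16])]
sceneB green []
```

View pics/c8.png

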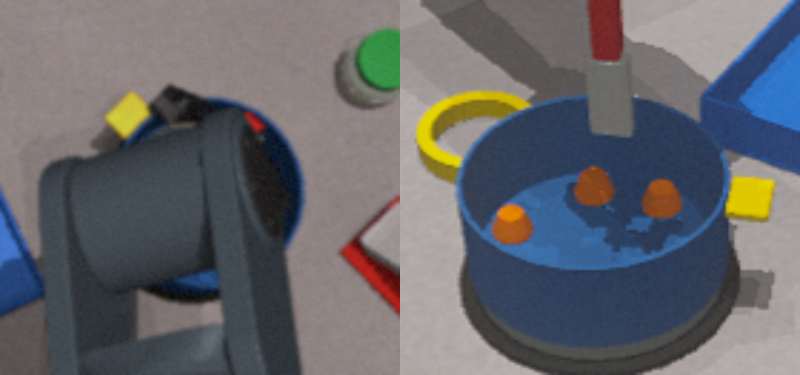

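The crop shows the three visible orange chunks pushed outwards, roughly 20–28 mm, and nothing out of the bowl. The green ones are hidden. That margin is thin, so I'll add a spiral of wider turns while the paddle is still in hand.

```bash
sed -i '/^f0=/,$d' stir.py
cat > stir2.py <<'E'
from stir import *
f0=np.array(r.current_contact_force())
r.move_linear(T(0,0,.13),vel=.15); r.move_linear(T(0,0,.03),vel=.2); r.move_linear(T(0,0,.010),vel=.1)
r.move_linear(T(.03,0,.010),vel=.1); mx=0; N=16
for i in range(1,29):
    r.move_linear(T(min(.03+.02*i/8,.052),2*np.pi*i/N,.010),vel=.14)
    f=np.array(r.current_contact_force())-f0; mx=max(mx,np.linalg.norm(f))
    if np.linalg.norm(f)>15: print("STOP",i,f); break
th=2*np.pi*i/N
r.move_linear(T(.01,th,.010),vel=.12); r.move_linear(T(0,0,.15),vel=.25)
print("max",mx,r.current_opening(),r.current_t())
d=snap("scene","sceneC"); pose(d,Rg,bowl+Z*.25)
P=cloud(d); hsv=cv2.cvtColor(d["pixels"],cv2.COLOR_RGB2HSV).astype(int); H,S=hsv[...,0],hsv[...,1]
for nm,lo,hi in(("orange",6,20),("green",45,80)):
    m=((H>=lo)&(H<=hi)&(S>120)&(np.hypot(P[...,0]-bowl[0],P[...,1]-bowl[1])<.1)&(P[...,2]<.11)).astype(np.uint8)
    k,lab,st,ce=cv2.connectedComponentsWithStats(m); print(nm,[(int(st[i,4]),((np.median(P[lab==i],0)-bowl)*1000).round().astype(int).tolist()) for i in range(1,k) if st[i,4]>6])
E
python3 stir2.py
```

```text
max 7.876736226311704 0.19307661379452418 47.325
pitch 0.7 v [ 1.    -0.011  0.011] extent x [-0.0978  0.0168] z [-0.0121 -0.0087  0.003 ] y [-0.0066  0.0092]
orange [(156, [-33, 61, 15]), (155, [-66, 11, 15])]
green [(11, [35, 59, 24])]
```

Run:
```python
from h import *
p,q=tool(Rrest,Orest(.008,.0)+Z*.15,**G2); r.move_to(p,q)
d=snap("scene","sceneD"); pose(d,Rrest,Orest(.008)+Z*.15); f0=np.array(r.current_contact_force())
for b,h in((.008,.03),(.006,.012),(.005,.005)):
    r.move_linear(tool(Rrest,Orest(b,h),**G2)[0],vel=.13); f=np.array(r.current_contact_force())-f0; print(b,h,f.round(1))
    if np.linalg.norm(f)>12: break
r.set_gripper(.6); r.sleep(.2)
M=R.from_quat(q).as_matrix(); p=np.array(r.current_tool_pos()); r.move_linear(p-M[:,2]*.12,vel=.2)
d=snap("scene","sceneE"); Rn,On=pose(d,Rrest,Orest()); print("origin err",((On-Orest())@Rrest).round(4),r.current_t())
for n in("sceneE","topE"):
    if n=="topE": d=snap("top",n)
    P=cloud(d); hsv=cv2.cvtColor(d["pixels"],cv2.COLOR_RGB2HSV).astype(int); H,S=hsv[...,0],hsv[...,1]
    for nm,lo,hi in(("orange",6,20),("green",45,80)):
        m=((H>=lo)&(H<=hi)&(S>120)&(np.hypot(P[...,0]-bowl[0],P[...,1]-bowl[1])<.1)&(P[...,2]<.11)).astype(np.uint8)
        k,lab,st,ce=cv2.connectedComponentsWithStats(m); print(n,nm,[(int(st[i,4]),((np.median(P[lab==i],0)-bowl)*1000).round().astype(int).tolist()) for i in range(1,k) if st[i,4]>6])
```

```text
pitch -0.2 v [ 0.998 -0.064 -0.003] extent x [-0.0878  0.0176] z [0.0006 0.0115 0.0154] y [-0.0096  0.0087]
0.008 0.03 [-0.8  0.4  0.9]
0.006 0.012 [-0.1  0.5  0.3]
0.005 0.005 [-0.4  1.   0.5]
pitch 0.4 v [ 1.    -0.007  0.006] extent x [-0.1005  0.016 ] z [0.0033 0.0145 0.0184] y [-0.01    0.0074]
origin err [-0.004  -0.      0.0004] 51.725
sceneE orange [(153, [-34, 61, 16]), (154, [-67, 11, 15])]
sceneE green [(10, [34, 58, 23])]
topE orange [(81, [-22, -67, 21]), (39, [-35, 65, 24]), (60, [-68, 17, 22])]
topE green [(84, [63, -31, 21]), (79, [41, 64, 21]), (86, [27, -65, 20])]
```

All six chunks are in the bowl, at most 76 mm from its axis. Each lies at least 29 mm from every starting spot of its own colour, so all six have moved well over 20 mm. The paddle is lying at its place in the rest and is released.

```bash
python3 -c "
from h import *
print(r.hand_in(), r.current_t())"
```

```text
the job is handed in; nothing more can be done
the job is handed in; nothing more can be done
```

The job is handed in, verdict not shown: after stirring (two turns anticlockwise from the lug, then a wider spiral), the paddle is back in the rest at about 52 of 72 s, with all six chunks in the bowl and moved over 20 mm by my measurements.

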